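Clamp the snack tin for the ride

ROBOT

A 6-joint arm with a two-finger parallel gripper is mounted at the origin on the work surface. World frame = base frame: x ahead of the robot, y to its left, z up, the work surface at z = 0. Lengths are in m, angles in rad, forces in N, time in s.
With the tool pointing down it reaches from about 0.25 to 0.725 m from the base axis. Payload 9.7 kg.
Tool frame: the origin (TCP) lies where the fingers leave the gripper's body, on its centre line; the fingertips stand 73 mm ahead of it and the grasp point (between the pads) lies 54 mm ahead of it; z points along the fingers, y is the line along which they close (so a half turn about z gives the same grasp; the last joint's range is limited). The gripper opens to 85 mm and grips with 20 to 120 N. Pads are 22 mm wide; open, the fingers measure 114 mm over their backs; the gripper's body (76 mm by 85 mm) begins 54 mm behind the grasp point. The pads swing forward as they close: fully open they stand 13 mm farther back than shut.
Start: joints at [1.122, 0.087, 0.176, 1.66, 0, 1.571], TCP at [0.239, 0.496, 0.304] pointing down, gripper open.
Joint ranges: [-3.13, 3.13], [-0.85, 1.81], [-1.15, 1.24], [-2.2, 2.28], [-1.44, 1.52], [-3.14, 3.14]. Speed limits (rad/s): [2.22, 2.22, 2.57, 3.14, 3.14, 3.14].

INTERFACE

Orientations are given as a unit quaternion [w, x, y, z].
In Python, from station import * gives the robot as it stands.
- The arm moves only by the tool play_rows, never from a script. Its argument "series" is a list of rows, each a list of 3 entries, a list of its own where there are three numbers: the finger opening in mm, from 0 to 85.4, then the shift along the tool's x, y, z in mm, then the turn, a rotation vector about the tool's x, y, z in degrees. In form: [[claw, [tx, ty, tz], [ax, ay, az]], ...]. A call has exactly 8 rows; each row is the pose to reach, as a shift and turn from the pose commanded when the call began, along the tool's axes at that moment; what a row does not reach only later rows make up. A row lasts 1/12 s, in which the tool goes at most 41.7 mm and 7.16 degrees, less where a joint would pass 70% of its speed; a pose out of reach is approached as far as the arm can. A call with a gripper value outside its range is refused whole. The fingers move at their own pace and stop on an object; "force" is the grip in N (left out, the last holds). Time passes only in rows, so rows that repeat a pose let the fingers close, or fill a call up. It gives the time, the measured TCP pose, the force, the opening and the grip force at its end, in the units of the state.
- observe(): the state, without advancing time (a new reading comes with each control period).
- camera(name): name is "side" or "top"; returns a dict with "frame" (420x560x3 uint8, blue, green, red), "fx", "fy", "cx", "cy" (pixels), "xyz" and "attitude" of the camera in the world. Camera axes: x right, y down, z forward; pixel columns grow to the right and rows downward; lengths in m; the calibration is good to about 2 mm. A picture is of the moment at which its call begins. There is no depth.
- job_done(): hands the job in; it is judged then, once.
Trained networks look in the newest picture that a camera, given by its name, has taken for a name from the list of things; names that differ only in an ending like _2 or _b are one class to them, and where a whole thing is asked for, a point or a joint stands for the part that bears it (a point fixed in the world has none). Each returns a list of dicts, best first, with "p" (0 to 1); they miss things now and then, are a little off and sometimes report something else, mostly with a low value. They report only what shows in the picture. A call takes as long as a camera call.
- spot_in(camera, thing): "at" ([column, row] as shares, 0 to 1, of the picture: columns of its width, rows of its height, amid what is visible of it).
- regions_of(camera, thing): "pixels" (420x560 bool, what is visible of it) and "at" ([column, row] as shares, 0 to 1, of the picture: columns of its width, rows of its height, amid what is visible of it).
The state is a dict: "time_s": time; "q": joint angles; "qvel": joint speeds; "tau": joint torques, N m; "tool_pos": TCP position; "ee_rot": TCP orientation; "ft_force": force on the tool from outside, world axes, zero at the start; "moment": the same for the moment, N m; "grip_width": finger opening in m; "grasp_force": force on a finger pad.
Only numpy, scipy, OpenCV 4.12 (cv2) and the standard library are available. Lean on these libraries where they do the work, as an engineer would, in place of code of your own. Each camera call takes 0.05 s, during which the arm holds its last target. There are 200 camera calls.

TASK

Stand the red snack tin upright on the bed of the blue transit clamp, long side along the bed and centred across it, between the rubber pad and the end stop, and let go of it. Then pump the orange trigger towards the black handle, letting it spring back between strokes, until the jaw has pushed the tin flush against the stop and the pad's spring stem has sunk past its white part to the green, never into the red. Move the jaw by the trigger only, leave the other things where they are, and finish while still holding the trigger squeezed, with the green at the jaw's mouth.

Things in the scene. Friction and masses are not known exactly. Their poses are not given: they have to be found in the camera images.
- clamp: Transit clamp fixed on the shelf: a dark steel bed 340 mm long (its x), 70 mm wide (y), 6 mm thick, origin at the centre of its underside; its x axis points from the trigger end to the stop end, z up. On it, by x: trigger post, black handle post, blue pump cheeks (top 58 mm above the shelf), aluminium jaw (46 mm wide, top at 74 mm) with its pad, the open bay, and the blue end stop (face at x = +150 mm, 50 mm wide, top at 78 mm).
- tin: Red enamel snack tin with a paper label, closed box 64 mm long (its x), 46 mm wide (y), 75 mm tall, about 0.22 kg; origin at the centre of its underside. Either way round will do in the clamp.
- bay (a point): Point on the bed's top surface (6 mm above the shelf) on the clamp's centre line, 40 mm from the stop face: a good place for the centre of the tin's underside (8 mm then remain to the stop, and at least 22 mm to the pad). Its axes are those of the clamp.
- stop_face (a point): Centre of the end stop's face that looks at the pad, 42 mm above the shelf.
- pad_face (a point): Centre of the rubber pad's face (42 x 40 mm) that presses on the tin, 42 mm above the shelf; moves with the jaw and the pad's stem.
- handle_face (a point): Fixed black handle post, 14 mm thick along the clamp's x, 24 mm wide, upright, its top 135 mm above the shelf. The point is the middle of its face that looks towards the stop, 115 mm above the shelf; only things lower than 82 mm stand near it, so fingers can go down beside it to 90 mm.
- trigger_face (a point): Orange trigger post, 12 mm thick along the clamp's x, 24 mm wide, upright, its top 135 mm above the shelf. The point is the middle of its outer face (away from the handle), 115 mm above the shelf. Over trigger and handle it is 56 mm at rest and 36 mm fully squeezed.
- trigger (a joint): Travel of the trigger towards the handle (along the clamp's +x), 0 at rest to 0.020 m fully squeezed; a spring returns it (2.4 N at rest, 3.6 N squeezed). Each squeeze feeds the jaw forward through a pawl and rack of 6 mm pitch (up to 6 mm of each stroke is lost before the pawl bites; a full stroke feeds about 18 mm); on the return the jaw stays where it is, held by 2 N of friction only, so it creeps back with the trigger when the pad presses harder than that.
- jaw (a joint): Travel of the jaw towards the stop, 0 fully open to 0.085 m. At 0 the pad's face is 112 mm from the stop.
- pad (a joint): How far the pad's spring stem has sunk into the jaw, 0 free to 0.024 m bottomed; 500 N/m, so it is the clamping force. The 18 mm thick stem shows at the jaw's mouth a white part for the first 8 mm, green from 8 to 18 mm, red beyond 18 mm: right is between 0.008 and 0.018 m (4 to 9 N).
- tumbler_a: Squat crystal tumbler, 80 mm across, 85 mm tall; origin under its centre. Bystander, to be left alone.
- tumbler_b: Squat crystal tumbler, 80 mm across, 85 mm tall; origin under its centre. Bystander, to be left alone.
- coaster: Round walnut coaster, 96 mm across, 8 mm thick; origin under its centre. Bystander, to be left alone.
- opener: Chrome bottle opener lying flat, about 125 mm long, 34 mm wide, 6 mm thick; origin on its underside near the middle. Bystander, to be left alone.
- water: Small water bottle, 60 mm across, 170 mm tall; origin under its centre. Bystander, to be left alone.
- can: Green drinks can, 66 mm across, 115 mm tall; origin under its centre. Bystander, to be left alone.

How it is judged:
By the outcome, as a careful person would: the job done as asked, in the order asked, and still so for the second after the job is handed in, while the arm keeps its last pose, push and grip.
It also fails if it takes over 67 s, if anything falls off the work surface, if the arm or the gripper's body presses on something with over 40 N, if the wrist force passes 120 N, or if a joint passes its speed limit or range.

## Working session

There is one attempt and no reset: what is moved stays moved. The work goes in short steps, Python scripts to look and compute and a tool call to move; the robot and the scene stay as the last step left them, time stands still between calls to the robot, and variables do not carry over. Pictures are saved under pics/ and viewed, at most 10 in all, crops included, and the job is handed in when it is done.

Besides the shell and the picture viewer there is one more tool, called after ">>>" as name(argument=value, ...) on one line, values as JSON. play_rows: Moves the arm, as the interface text tells. Its arguments: {"type":"object","properties":{"series":{"type":"array","items":{"type":"array"}},"force":{"type":"number"}},"required":["series"]}

```bash
ls; mkdir -p pics
python3 - <<'E'
from station import *
import cv2,numpy as np
np.set_printoptions(precision=4,suppress=True)
s=observe();print(s)
for n in("top","side"):
    c=camera(n);cv2.imwrite(f"pics/{n}0.png",c["frame"]);print(n,{k:v for k,v in c.items() if k!="frame"})
    for t in("tin","clamp","stop_face","pad_face","handle_face","trigger_face","tumbler_a","coaster","opener","water","can"):
        print(t,[(round(d["p"],2),round(d["at"][0]*560,1),round(d["at"][1]*420,1)) for d in spot_in(n,t)][:3])
E
```

```text
pics
{'time_s': 0.0, 'q': array([1.122 , 0.0874, 0.1751, 1.6598, 0.    , 1.5708]), 'qvel': array([ 0.0003, -0.0006, -0.    ,  0.0002, -0.001 , -0.0001]), 'tau': array([  0.0001, -52.0376,  46.4817,   0.016 ,   0.0001,  -0.    ]), 'tool_pos': array([0.2386, 0.4954, 0.3032]), 'ee_rot': array([-0.0002,  0.2225,  0.9749, -0.0007]), 'ft_force': array([-0.5257,  0.1202,  0.1214]), 'moment': array([ 0.0018, -0.0525, -0.0011]), 'grasp_force': 0.0, 'grip_width': 0.08539670129998585}
top {'fx': 523.4041551453462, 'fy': 523.4041551453462, 'cx': 278.8352090613259, 'cy': 196.05957885520695, 'xyz': array([0.2897, 0.0445, 1.5867]), 'attitude': array([ 0.074 , -0.6954,  0.7107, -0.0764])}
tin [(0.6, 383.7, 249.7)]
clamp [(0.83, 275.6, 231.2)]
stop_face [(0.93, 275.4, 230.0)]
pad_face [(0.52, 263.8, 226.8)]
handle_face [(0.61, 275.2, 228.5)]
trigger_face []
tumbler_a [(0.97, 256.5, 163.9), (0.58, 180.3, 165.3)]
coaster [(0.69, 216.4, 168.0)]
opener [(0.75, 303.3, 231.9), (0.63, 364.8, 165.2)]
water [(0.78, 148.4, 234.0), (0.66, 305.3, 169.1)]
can [(0.74, 276.9, 227.2), (0.59, 302.6, 166.4), (0.31, 361.8, 165.6)]
side {'fx': 521.5029496491761, 'fy': 521.5029496491761, 'cx': 274.76992252515726, 'cy': 206.37362544962275, 'xyz': array([ 0.0807, -0.5035,  0.9841]), 'attitude': array([-0.321 ,  0.8718, -0.3499,  0.1205])}
tin [(0.83, 341.2, 352.2), (0.72, 339.9, 207.7), (0.35, 240.6, 132.3)]
clamp [(0.83, 262.3, 245.6)]
stop_face [(0.55, 259.5, 243.9)]
pad_face [(0.78, 246.1, 221.5), (0.59, 405.1, 268.1)]
handle_face [(0.71, 263.0, 245.7)]
trigger_face [(0.65, 276.4, 251.0), (0.65, 259.1, 245.3)]
tumbler_a [(0.88, 239.2, 130.3), (0.78, 303.2, 177.5)]
coaster [(0.98, 268.1, 159.3), (0.59, 343.3, 350.7), (0.39, 341.6, 208.4)]
opener [(0.66, 404.2, 266.3)]
water [(0.64, 155.0, 148.8), (0.36, 276.0, 253.2)]
can [(0.63, 341.4, 207.6), (0.44, 405.7, 267.5)]
```

Run:
```python
import cv2
for n in("top","side"):
    a=cv2.imread(f"pics/{n}0.png");cv2.imwrite(f"pics/{n}0b.png",cv2.resize(a[110:400] if n=="top" else a,(784,406 if n=="top" else 588),interpolation=cv2.INTER_CUBIC))
```

```text
(no output)
```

View pics/top0b.png

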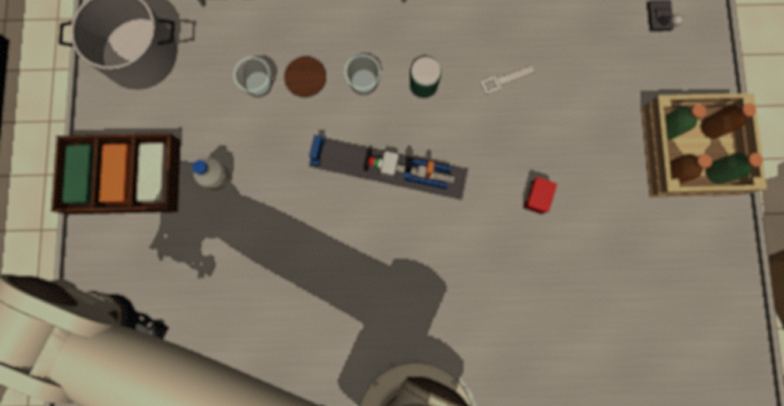

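View pics/side0b.png

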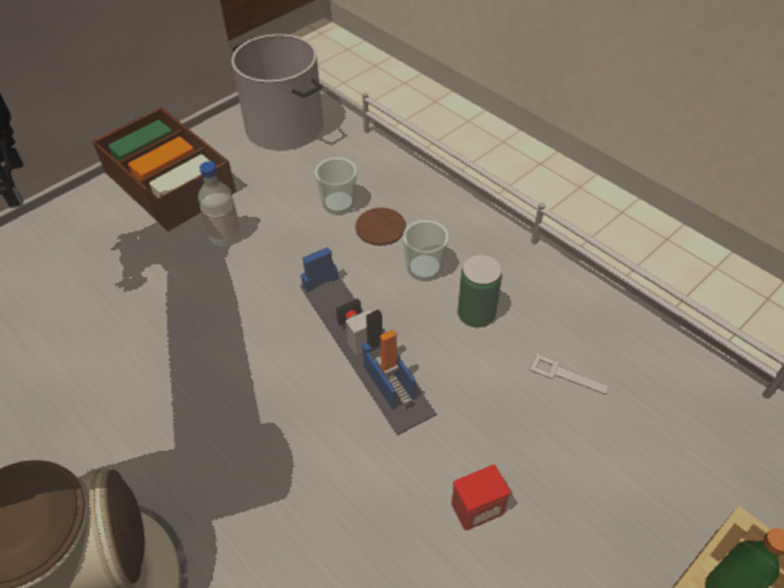

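The top view shows the clamp at about (390,165) of the enlarged picture with its stop end left (+y), and the red tin upright at (541,195). In the side view the tin is at (481,497), and the opener, can and tumblers are clear of the path. Next I'll fit box models to the masks.

```bash
cat > h.py <<'E'
from station import *
import cv2,numpy as np
from scipy.spatial.transform import Rotation as R
from scipy.optimize import minimize
np.set_printoptions(precision=4,suppress=True)
def rot(q): return R.from_quat(np.asarray(q)[[1,2,3,0]])
def proj(c,P):
    p=rot(c["attitude"]).inv().apply(np.atleast_2d(P)-c["xyz"])
    return np.c_[c["fx"]*p[:,0]/p[:,2]+c["cx"],c["fy"]*p[:,1]/p[:,2]+c["cy"]]
def ray(c,uv,z):
    d=rot(c["attitude"]).apply([(uv[0]-c["cx"])/c["fx"],(uv[1]-c["cy"])/c["fy"],1])
    return c["xyz"]+d*(z-c["xyz"][2])/d[2]
def box(x0,x1,w,z0,z1): return np.array([[x,y,z] for x in(x0,x1) for y in(-w/2,w/2) for z in(z0,z1)])
def place(P,v): 
    return R.from_euler("z",v[2]).apply(P)+[v[0],v[1],0]
K=6
def sil(c,boxes,v):
    m=np.zeros((420*K,560*K),np.uint8)
    for b in boxes:
        h=cv2.convexHull(((proj(c,place(b,v))+.5)*K*16).astype(np.int32))
        cv2.fillConvexPoly(m,h,255,shift=4)
    return cv2.resize(m,(560,420),interpolation=cv2.INTER_AREA)/255.
def fit(cams,masks,boxes,v0):
    def f(v): return sum(np.abs(sil(c,boxes,v)-m).sum()/m.sum() for c,m in zip(cams,masks))
    best=None
    for d in(0,.2,-.2):
        s=np.array([v0+np.array(e) for e in([0,0,d],[.02,0,d],[0,.02,d],[0,0,d+.2])])
        r=minimize(f,v0,method="Nelder-Mead",options=dict(initial_simplex=s,xatol=1e-4,fatol=1e-4,maxiter=150))
        if best is None or r.fun<best.fun: best=r
    return best.x,best.fun
TIN=[box(-.032,.032,.046,0,.075)]
def red(f):
    h=cv2.cvtColor(f,cv2.COLOR_BGR2HSV)
    return (((h[...,0]<8)|(h[...,0]>172))&(h[...,1]>150)&(h[...,2]>50))
E
cat > a.py <<'E'
from h import *
cs=[camera("top"),camera("side")]
ms=[]
for n,c in zip(("top","side"),cs):
    d=[r for r in regions_of(n,"tin")]
    print(n,[(round(r["p"],2),r["pixels"].sum(),np.array(r["at"])*[560,420]) for r in d])
    ms.append([r for r in d if (red(c["frame"])&r["pixels"]).sum()>.5*r["pixels"].sum()][:1])
P=ray(cs[0],(386,249),.075);print(P)
M=[m[0]["pixels"].astype(float) if m else None for m in ms]
ok=[i for i in(0,1) if M[i] is not None]
for sel in [ok]+[[i] for i in ok]: print("tin",sel,fit([cs[i] for i in sel],[M[i] for i in sel],TIN,np.array([P[0],P[1],.3+np.pi/2])))
cl=[]
for n in("top","side"):
    d=regions_of(n,"clamp");print(n,[(round(r["p"],2),r["pixels"].sum(),np.array(r["at"])*[560,420]) for r in d]);cl.append(d[0]["pixels"])
CL=[box(-.17,.17,.07,0,.006),box(.15,.165,.05,0,.078)]
for n,c,m in zip(("top","side"),cs,cl):
    o=c["frame"].copy();o[cv2.morphologyEx(m.astype(np.uint8),cv2.MORPH_GRADIENT,np.ones((2,2)))>0]=(0,255,255)
    cv2.imwrite(f"pics/cl_{n}.png",o)
    np.save(f"m_{n}.npy",m)
Pc=ray(cs[0],(276,229),.0);print(Pc)
E
python3 a.py
python3 - <<'E'
import cv2,numpy as np
a=cv2.resize(cv2.imread("pics/cl_top.png")[190:265,205:410],None,fx=3.8,fy=3.8)
b=cv2.resize(cv2.imread("pics/cl_side.png")[170:315,200:390],None,fx=2.1,fy=2.1)
o=np.zeros((600,790,3),np.uint8);o[:a.shape[0],:a.shape[1]]=a[:,:790];o[290:290+b.shape[0],:b.shape[1]]=b;cv2.imwrite("pics/cl.png",o)
E
```

```text
top [(0.62, np.int64(443), array([385.   , 249.984]))]
side [(0.92, np.int64(1384), array([339.304, 353.094]))]
[ 0.4536 -0.2707  0.075 ]
tin [0, 1] (array([ 0.4551, -0.2736,  2.7573]), np.float64(0.19713779704133638))
tin [0] (array([ 0.4546, -0.2733,  2.7545]), np.float64(0.11429203735670339))
tin [1] (array([ 0.4551, -0.2738,  2.8001]), np.float64(0.07911424685481129))
top [(0.67, np.int64(2481), array([276.584, 229.488])), (0.57, np.int64(491), array([148.68 , 232.512])), (0.49, np.int64(363), array([277.312, 225.204]))]
side [(0.73, np.int64(4465), array([260.792, 244.902]))]
[0.5302 0.0462 0.    ]
```

View pics/cl.png

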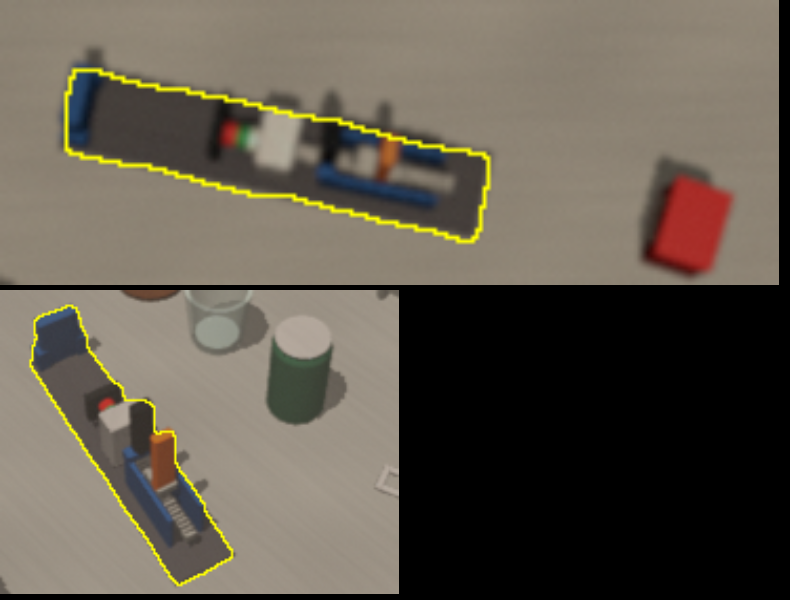

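The picture shows a clean clamp outline. The jaw is fully open, the stem shows green and white, and the posts are about a third of the way from the trigger end. Next I'll fit the clamp pose and the post position.

```bash
cat > b.py <<'E'
from h import *
cs=[camera("top"),camera("side")]
ms=[np.load(f"m_{n}.npy").astype(float) for n in("top","side")]
def boxes(h,g): return [box(-.17,.17,.07,0,.006),box(.15,.17,.05,0,.078),box(h-.014,h,.024,.0,.135),box(h-.056,h-.044,.024,.0,.135),box(g-.03,g,.046,0,.074)]
def f(p,sel=(0,1)): return sum(np.abs(sil(cs[i],boxes(p[3],p[4]),p)-ms[i]).sum()/ms[i].sum() for i in sel)
p0=np.array([.53,.046,1.40,-.04,.0])
for sel in((0,1),(0,),(1,)):
  best=min((minimize(f,p0+[0,0,d,0,0],args=(sel,),method="Nelder-Mead",options=dict(initial_simplex=np.vstack([p0+[0,0,d,0,0]]+[p0+[0,0,d,0,0]+e for e in np.diag([.02,.02,.1,.02,.02])]),maxiter=250)) for d in(0,.15)),key=lambda r:r.fun)
  print(sel,best.x,best.fun)
  if len(sel)==2: B=best.x
# handle/trigger tops by colour (orange) in both views
for n,c in zip(("top","side"),cs):
    hsv=cv2.cvtColor(c["frame"],cv2.COLOR_BGR2HSV)
    o=(hsv[...,0]>5)&(hsv[...,0]<18)&(hsv[...,1]>150)&(hsv[...,2]>90)
    m=cv2.dilate((sil(c,[box(-.16,.1,.06,0,.15)],B)>0).astype(np.uint8),np.ones((3,3)))>0
    ys,xs=np.nonzero(o&m);print(n,len(xs),xs.min(),xs.max(),ys.min(),ys.max(),xs.mean(),ys.mean())
    t=B[3]-.05
    print(" pred trigger top",proj(c,place(np.array([[t,0,.135],[t,0,.06]]),B)))
    v=c["frame"].copy()
    for bx in boxes(B[3],B[4]):
        h=cv2.convexHull((proj(c,place(bx,B))*16+8).astype(np.int32));cv2.polylines(v,[h],True,(0,255,0),1,shift=4)
    v=cv2.resize(v[190:265,205:345] if n=="top" else v[165:300,205:320],None,fx=4.2,fy=4.2,interpolation=cv2.INTER_CUBIC);cv2.imwrite(f"pics/f_{n}.png",v)
a,b=[cv2.imread(f"pics/f_{n}.png") for n in("top","side")]
a=cv2.resize(a,None,fx=.5,fy=.5);b=b[:600,:480]
o=np.zeros((600,800,3),np.uint8);o[:a.shape[0],:a.shape[1]]=a;o[:b.shape[0],310:310+b.shape[1]]=b;cv2.imwrite("pics/f.png",o)
E
python3 b.py
```

```text
(0, 1) [ 0.5284  0.0438  1.3348 -0.0367  0.0098] 0.13635260272827898
(0,) [ 0.5276  0.0412  1.3316 -0.0523  0.0344] 0.07545818811200418
(1,) [ 0.5288  0.0447  1.3369 -0.0343  0.0088] 0.05908965153810684
top 44 266 309 223 236 302.0 229.20454545454547
 pred trigger top [[306.9156 228.9103]
 [305.5514 232.7437]]
side 262 252 282 224 264 276.8435114503817 248.99236641221373
 pred trigger top [[276.9236 238.4233]
 [277.3222 259.4077]]
```

View pics/f.png

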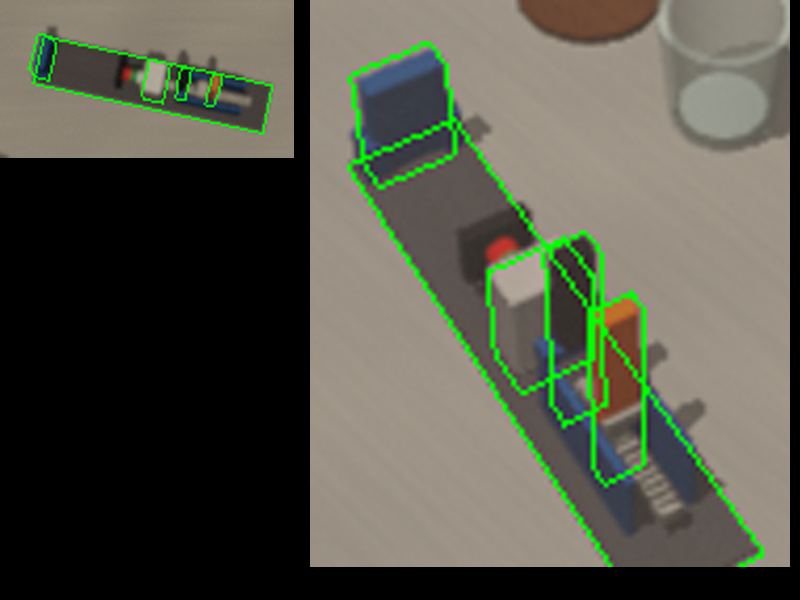

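The fit overlays the clamp well: clamp at about (0.5286, 0.0443), yaw 1.336, tin at (0.455, -0.2737), yaw about 2.78. The reach and sizes agree. Now I'll move over the tin.

>>> play_rows(series=[[85, [-20, -22, 0], [0, 0, 0]], [85, [-45, -52, 0], [0, 0, 0]], [85, [-70, -80, 0], [0, 0, 0]], [85, [-96, -109, 2], [0, 0, 0]], [85, [-122, -138, 4], [0, 0, 0]], [85, [-148, -168, 6], [0, 0, 0]], [85, [-174, -198, 8], [0, 0, 0]], [85, [-200, -227, 10], [0, 0, 0]]], force=30)

```text
time_s: 2.27
tool_pos: [0.3201, 0.2025, 0.294]
ee_rot: [0.0, 0.222, 0.975, 0.0]
ft_force: [1.5, 0.3, 0.7]
grip_width: 0.0854
grasp_force: 0.0
```

>>> play_rows(series=[[85, [-26, -29, 3], [0, 0, 0]], [85, [-52, -58, 7], [0, 0, 0]], [85, [-78, -87, 10], [0, 0, 0]], [85, [-104, -116, 15], [0, 0, 0]], [85, [-130, -145, 18], [0, 0, 0]], [85, [-155, -174, 22], [0, 0, 0]], [85, [-180, -202, 26], [0, 0, 0]], [85, [-205, -230, 30], [0, 0, 0]]])

```text
time_s: 2.93
tool_pos: [0.4052, -0.0941, 0.264]
ee_rot: [0.001, 0.223, 0.975, 0.0]
ft_force: [1.4, -0.4, 0.3]
grip_width: 0.0851
grasp_force: 0.0
```

>>> play_rows(series=[[85, [-25, -28, 7], [0, 0, -1]], [85, [-48, -55, 14], [0, 0, -2]], [85, [-70, -80, 21], [0, 0, -3]], [85, [-90, -102, 30], [0, 0, -4]], [85, [-105, -120, 38], [0, 0, -5]], [85, [-116, -133, 45], [0, 0, -5]], [85, [-122, -140, 50], [0, 0, -5]], [85, [-123, -142, 50], [0, 0, -5]]])

```text
time_s: 3.6
tool_pos: [0.4542, -0.2741, 0.2125]
ee_rot: [-0.001, 0.181, 0.984, 0.0]
ft_force: [-0.3, -0.0, 0.2]
grip_width: 0.0851
grasp_force: 0.0
```

```bash
cat >> h.py <<'E'
def go(x,y,z,phi,s=None):
    s=s or observe();r=rot(s["ee_rot"])
    t=r.inv().apply(np.array([x,y,z])-s["tool_pos"])*1000
    yv=r.apply([0,1,0]);ph=np.arctan2(yv[1],yv[0])
    d=(phi-ph+np.pi)%(2*np.pi)-np.pi
    zt=r.apply([0,0,1])
    print("t",s["time_s"],"pos",s["tool_pos"],"phi",ph,"shift",t.round(1),"turn_z",round(-np.degrees(d),1),"tilt",zt,"w",s["grip_width"],"F",s["ft_force"],"q",s["q"])
E
cat > c.py <<'E'
from h import *
for n in("side","top"):
    c=camera(n)
    d=[r for r in regions_of(n,"tin") if (red(c["frame"])&r["pixels"]).sum()>.5*r["pixels"].sum()]
    if d: print(n,d[0]["pixels"].sum(),fit([c],[d[0]["pixels"].astype(float)],TIN,np.array([.455,-.2737,2.78])))
    if n=="side": cv2.imwrite("pics/side1.png",c["frame"])
go(.455,-.2737,.095,2.78-np.pi/2)
E
python3 c.py
```

```text
side 1228 (array([ 0.4532, -0.2736,  2.8061]), np.float64(0.21485916842306954))
top 268 (array([ 0.4433, -0.2577,  2.357 ]), np.float64(0.7433860111208662))
t 3.8 pos [ 0.4545 -0.2725  0.2146] phi 1.2098938306502092 shift [ -0.9  -1.  119.6] turn_z 0.0 tilt [ 0.0006 -0.0002 -1.    ] w 0.08509139881397236 F [ 0.3257  0.6268 -0.9722] q [-0.5401  0.023  -0.0632  1.484   0.0002 -0.1792]
```

>>> play_rows(series=[[85, [-1, -1, 12], [0, 0, -0.5]], [85, [-1, -1, 32], [0, 0, -0.5]], [85, [-1, -1, 55], [0, 0, -0.5]], [85, [-1, -1, 78], [0, 0, -0.5]], [85, [-1, -1, 98], [0, 0, -0.5]], [85, [-1, -1, 112], [0, 0, -0.5]], [85, [-1, -1, 118], [0, 0, -0.5]], [85, [-1, -1, 118], [0, 0, -0.5]]])

```text
time_s: 4.47
tool_pos: [0.4544, -0.2736, 0.0943]
ee_rot: [-0.001, 0.175, 0.985, 0.0]
ft_force: [-0.4, 0.2, 1.0]
grip_width: 0.0847
grasp_force: 0.0
```

>>> play_rows(series=[[60, [0, 0, 0], [0, 0, 0]], [50, [0, 0, 0], [0, 0, 0]], [44, [0, 0, 0], [0, 0, 0]], [40, [0, 0, 0], [0, 0, 0]], [36, [0, 0, 0], [0, 0, 0]], [36, [0, 0, 0], [0, 0, 0]], [36, [0, 0, 0], [0, 0, 0]], [36, [0, 0, 0], [0, 0, 0]]])

```text
time_s: 5.13
tool_pos: [0.4556, -0.2747, 0.0971]
ee_rot: [0.001, 0.175, 0.984, -0.0]
ft_force: [0.9, 2.3, 6.5]
grip_width: 0.0462
grasp_force: 32.2
```

Run:
```python
from h import *
c=camera("side");v=c["frame"]
cv2.imwrite("pics/grip.png",cv2.resize(v[290:410,270:420],None,fx=4,fy=4,interpolation=cv2.INTER_CUBIC))
go(.5542,.1513,.25,1.336+np.pi/2)
```

```text
t 5.1833 pos [ 0.4556 -0.2747  0.0971] phi 1.2181391521517868 shift [  54.3  433.9 -153.1] turn_z -96.8 tilt [ 0.0018 -0.0008 -1.    ] w 0.04552400118056455 F [-0.2787  2.4801  6.6183] q [-0.5427  0.0635 -0.2497  1.2557  0.0003 -0.1901]
```

View pics/grip.png

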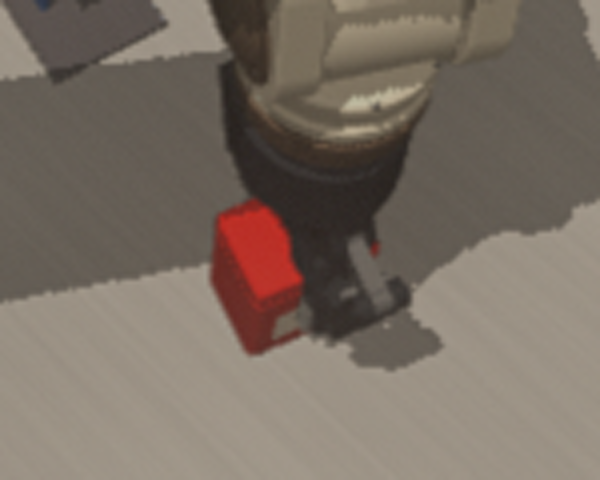

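The tin is held squarely across its width (46 mm) and upright, at crop pixel (255,280). Next I'll lift and carry it.

>>> play_rows(series=[[36, [0, 0, -8], [0, 0, 0]], [36, [0, 0, -25], [0, 0, 0]], [36, [0, 0, -50], [0, 0, 0]], [36, [0, 0, -80], [0, 0, 0]], [36, [0, 0, -110], [0, 0, -6]], [36, [0, 0, -140], [0, 0, -12]], [36, [0, 0, -160], [0, 0, -18]], [36, [0, 0, -170], [0, 0, -24]]], force=40)

```text
time_s: 5.85
tool_pos: [0.4553, -0.2748, 0.2694]
ee_rot: [0.001, -0.036, 0.999, -0.001]
ft_force: [-0.3, -0.9, -2.4]
grip_width: 0.0456
grasp_force: 42.1
```

>>> play_rows(series=[[36, [-6, 20, 0], [0, 0, -6]], [36, [-15, 50, 0], [0, 0, -12]], [36, [-25, 83, 0], [0, 0, -18]], [36, [-35, 116, 0], [0, 0, -24]], [36, [-45, 149, 0], [0, 0, -30]], [36, [-55, 182, 0], [0, 0, -36]], [36, [-66, 216, 0], [0, 0, -42]], [36, [-76, 250, 0], [0, 0, -48]]])

```text
time_s: 6.52
tool_pos: [0.5142, -0.0185, 0.2661]
ee_rot: [-0.0, -0.439, 0.899, -0.0]
ft_force: [0.2, -0.6, -3.6]
grip_width: 0.0458
grasp_force: 42.2
```

Run:
```python
from h import *
go(.5542,.1513,.25,1.336+np.pi/2)
```

```text
t 6.5167 pos [ 0.5142 -0.0185  0.2661] phi 2.4794782420678496 shift [-158.5   72.9   16.1] turn_z -24.5 tilt [-0.0003 -0.0002 -1.    ] w 0.04580676449025861 F [ 0.2144 -0.5556 -3.5642] q [-0.0358 -0.0086  0.0041  1.5838 -0.0002 -0.9445]
```

>>> play_rows(series=[[36, [-28, 13, 0], [0, 0, -5]], [36, [-58, 27, 0], [0, 0, -10]], [36, [-88, 40, 0], [0, 0, -15]], [36, [-115, 53, 4], [0, 0, -20]], [36, [-137, 63, 8], [0, 0, -24.5]], [36, [-151, 70, 12], [0, 0, -24.5]], [36, [-158, 73, 16], [0, 0, -24.5]], [36, [-158, 73, 16], [0, 0, -24.5]]])

```text
time_s: 7.18
tool_pos: [0.5546, 0.15, 0.2486]
ee_rot: [-0.001, -0.617, 0.787, 0.0]
ft_force: [-0.3, -1.1, -3.4]
grip_width: 0.0458
grasp_force: 42.2
```

Run:
```python
from h import *
go(.5542,.1513,.14,1.336+np.pi/2)
```

```text
t 7.1833 pos [0.5546 0.15   0.2486] phi 2.901022812559894 shift [ -1.3   0.5 108.6] turn_z -0.3 tilt [-0.002  -0.0006 -1.    ] w 0.04575329551661908 F [-0.3445 -1.0809 -3.3586] q [ 0.2642  0.1336  0.1198  1.559  -0.     -1.066 ]
```

>>> play_rows(series=[[36, [-1, 0, 10], [0, 0, -0.3]], [36, [-1, 0, 30], [0, 0, -0.3]], [36, [-1, 0, 52], [0, 0, -0.3]], [36, [-1, 0, 75], [0, 0, -0.3]], [36, [-1, 0, 95], [0, 0, -0.3]], [36, [-1, 0, 110], [0, 0, -0.3]], [36, [-1, 0, 120], [0, 0, -0.3]], [36, [-1, 0, 124], [0, 0, -0.3]]])

```text
time_s: 7.85
tool_pos: [0.5543, 0.1488, 0.1241]
ee_rot: [-0.001, -0.619, 0.786, 0.0]
ft_force: [-0.3, -0.6, -2.8]
grip_width: 0.046
grasp_force: 42.2
```

Run:
```python
from h import *
CL=[.5286,.0443,1.336]
o=[]
for n in("top","side"):
    c=camera(n);v=c["frame"].copy()
    u=proj(c,[.55,.14,.05])[0].astype(int)
    S=8
    y0,x0=u[1]-35,u[0]-35
    v=cv2.resize(v[y0:y0+70,x0:x0+48 if 0 else x0+49],None,fx=S,fy=S,interpolation=cv2.INTER_CUBIC) if n=="top" else cv2.resize(v[y0:y0+70,x0:x0+49],None,fx=S,fy=S,interpolation=cv2.INTER_CUBIC)
    for bx,col in((box(-.17,.17,.07,.006,.006),(0,255,0)),(box(.15,.15,.05,.006,.078),(255,255,0)),(box(.078,.142,.046,.029,.104),(0,255,255))):
        h=cv2.convexHull(((proj(c,place(bx,CL))-[x0,y0]+.5)*S*16).astype(np.int32));cv2.polylines(v,[h],True,col,1,shift=4)
    o.append(v)
cv2.imwrite("pics/bay.png",np.hstack(o));print(o[0].shape)
go(.5542,.1513,.103,1.336+np.pi/2)
```

```text
(560, 392, 3)
t 7.95 pos [0.5548 0.1494 0.1256] phi 2.9061447325363496 shift [-1.7  1.  22.6] turn_z -0.0 tilt [-0.0006 -0.0003 -1.    ] w 0.04554960754788088 F [-0.7029  0.163  -2.5095] q [ 0.2631  0.1508 -0.0985  1.3221 -0.0001 -1.0722]
```

View pics/bay.png

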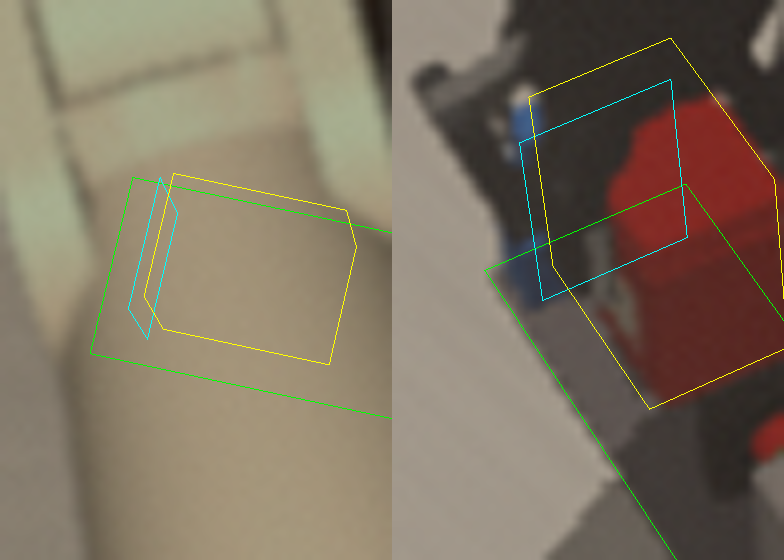

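The side view shows the tin's near lower corner at (650,405), on the predicted outline, with the pad at (760,440) clear of it. Next I'll lower it onto the bed.

>>> play_rows(series=[[36, [-1.5, 1, 5], [0, 0, 0]], [36, [-1.5, 1, 10], [0, 0, 0]], [36, [-1.5, 1, 14], [0, 0, 0]], [36, [-1.5, 1, 17], [0, 0, 0]], [36, [-1.5, 1, 19], [0, 0, 0]], [36, [-1.5, 1, 20], [0, 0, 0]], [36, [-1.5, 1, 21], [0, 0, 0]], [36, [-1.5, 1, 21], [0, 0, 0]]])

```text
time_s: 8.62
tool_pos: [0.5543, 0.1519, 0.1048]
ee_rot: [-0.0, -0.62, 0.785, 0.0]
ft_force: [-1.0, 0.1, -3.1]
grip_width: 0.046
grasp_force: 42.2
```

>>> play_rows(series=[[36, [0, 0, 0.3], [0, 0, 0]], [36, [0, 0, 0.6], [0, 0, 0]], [36, [0, 0, 0.9], [0, 0, 0]], [36, [0, 0, 1.2], [0, 0, 0]], [36, [0, 0, 1.5], [0, 0, 0]], [36, [0, 0, 1.8], [0, 0, 0]], [36, [0, 0, 2], [0, 0, 0]], [36, [0, 0, 2], [0, 0, 0]]])

```text
time_s: 9.28
tool_pos: [0.5543, 0.1519, 0.1032]
ee_rot: [0.0, -0.62, 0.785, -0.0]
ft_force: [-1.8, -0.6, 0.6]
grip_width: 0.0455
grasp_force: 42.6
```

>>> play_rows(series=[[36, [0, 0, 0.5], [0, 0, 0]], [50, [0, 0, 0.5], [0, 0, 0]], [60, [0, 0, 0.5], [0, 0, 0]], [72, [0, 0, 0.5], [0, 0, 0]], [85, [0, 0, 0.5], [0, 0, 0]], [85, [0, 0, 0.5], [0, 0, 0]], [85, [0, 0, 0.5], [0, 0, 0]], [85, [0, 0, 0.5], [0, 0, 0]]])

```text
time_s: 9.95
tool_pos: [0.5543, 0.1519, 0.1023]
ee_rot: [-0.0, -0.62, 0.785, 0.0]
ft_force: [0.1, -0.2, 0.6]
grip_width: 0.0853
grasp_force: 0.0
```

>>> play_rows(series=[[85, [0, 0, -6], [0, 0, 0]], [85, [0, 0, -18], [0, 0, 0]], [85, [0, 0, -36], [0, 0, 0]], [85, [0, 0, -60], [0, 0, 0]], [85, [0, 0, -88], [0, 0, 0]], [85, [0, 0, -116], [0, 0, 0]], [85, [0, 0, -140], [0, 0, 0]], [85, [0, 0, -155], [0, 0, 0]]])

```text
time_s: 10.62
tool_pos: [0.5547, 0.152, 0.2619]
ee_rot: [0.002, -0.62, 0.785, -0.001]
ft_force: [0.8, 0.1, -0.2]
grip_width: 0.0849
grasp_force: 0.0
```

Run:
```python
from h import *
c=camera("side");cv2.imwrite("pics/rel_side.png",c["frame"])
go(.5137,-.0180,.25,1.336)
```

```text
t 10.6667 pos [0.5551 0.1521 0.2641] phi 2.9074766395406884 shift [175.1   0.9  13.5] turn_z 90.0 tilt [ 0.007   0.0019 -1.    ] w 0.08479014599575205 F [-1.9961 -0.5974  1.6807] q [ 0.2675  0.1308  0.1466  1.5793 -0.     -1.0692]
```

>>> play_rows(series=[[85, [8, 0, 0], [0, 0, 6]], [85, [20, 0, 0], [0, 0, 12]], [85, [34, 0, 0], [0, 0, 18]], [85, [50, 0, 0], [0, 0, 24]], [85, [66, 0, 0], [0, 0, 30]], [85, [82, 0, 0], [0, 0, 36]], [85, [98, 0, 0], [0, 0, 42]], [85, [112, 0, 0], [0, 0, 48]]])

```text
time_s: 11.33
tool_pos: [0.528, 0.0421, 0.2583]
ee_rot: [0.0, -0.244, 0.97, -0.0]
ft_force: [0.6, 0.3, 0.4]
grip_width: 0.0852
grasp_force: 0.0
```

Run:
```python
from h import *
go(.5137,-.0180,.25,1.336)
```

```text
t 11.3333 pos [0.528  0.0421 0.2583] phi 2.064409494455419 shift [ 41.1 -46.1   8.2] turn_z 41.7 tilt [ 0.0008  0.     -1.    ] w 0.08515733398732467 F [0.5707 0.2694 0.3705] q [ 0.0796  0.0251  0.0229  1.5679 -0.     -0.414 ]
```

>>> play_rows(series=[[85, [8, -9, 0], [0, 0, 6]], [85, [16, -18, 0], [0, 0, 12]], [85, [24, -27, 0], [0, 0, 18]], [85, [31, -34, 2], [0, 0, 24]], [85, [37, -41, 4], [0, 0, 30]], [85, [41, -46, 6], [0, 0, 36]], [85, [41, -46, 8], [0, 0, 41.7]], [85, [41, -46, 8], [0, 0, 41.7]]])

```text
time_s: 12.0
tool_pos: [0.5142, -0.0174, 0.2498]
ee_rot: [0.0, 0.117, 0.993, 0.0]
ft_force: [-0.2, 0.9, 0.6]
grip_width: 0.0853
grasp_force: 0.0
```

Run:
```python
from h import *
CL=[.5286,.0443,1.336]
go(.5137,-.0180,.25,1.336)
T=[b+[0.11,0,.006] for b in TIN]
o=[]
for n,(x0,y0,w,hh,S) in dict(side=(205,165,95,140,4),top=(215,195,140,50,3)).items():
    c=camera(n);v=c["frame"]
    v=cv2.resize(v[y0:y0+hh,x0:x0+w],None,fx=S,fy=S,interpolation=cv2.INTER_CUBIC)
    for bx,col in((box(-.17,.17,.07,.006,.006),(0,255,0)),(T[0],(0,255,255))):
        h=cv2.convexHull(((proj(c,place(bx,CL))-[x0,y0]+.5)*S*16).astype(np.int32));cv2.polylines(v,[h],True,col,1,shift=4)
    o.append(v)
O=np.zeros((600,800,3),np.uint8);O[:560,:380]=o[0];O[:150,380:]=o[1];cv2.imwrite("pics/rel.png",O)
```

```text
t 12.0 pos [ 0.5142 -0.0174  0.2498] phi 1.3367705921906745 shift [ 0.3 -0.7 -0.2] turn_z 0.0 tilt [ 0.0004 -0.     -1.    ] w 0.08527667744601723 F [-0.1668  0.8611  0.5516] q [-0.0339 -0.012  -0.0305  1.5519  0.      0.2001]
```

View pics/rel.png

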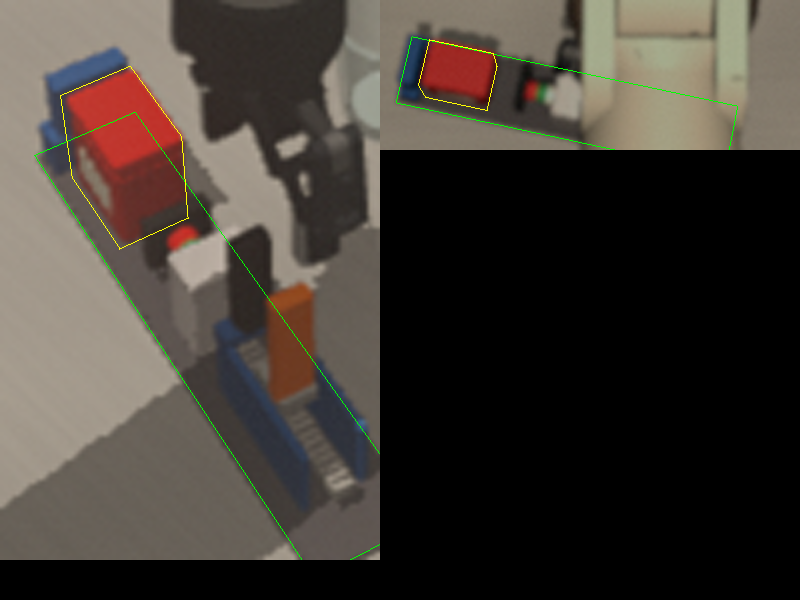

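The tin stands upright in the bay, at (125,150) in the side crop and a little right of the yellow prediction. I'll fit its pose to quantify the centring.

Run:
```python
from h import *
CL=np.array([.5286,.0443,1.336])
cs=[];ms=[]
T=[b+[0,0,.006] for b in TIN]
for n in("top","side"):
    c=camera(n);d=[r for r in regions_of(n,"tin") if (red(c["frame"])&r["pixels"]).sum()>.5*r["pixels"].sum()]
    m=d[0]["pixels"];cs.append(c);ms.append(m.astype(float))
    x,e=fit([c],[ms[-1]],T,np.array([.5542,.1513,1.336]))
    rel=R.from_euler("z",-CL[2]).apply([x[0]-CL[0],x[1]-CL[1],0])
    print(n,m.sum(),sil(c,T,x).sum(),x,e,"rel",rel,np.degrees(x[2]-CL[2]))
x,e=fit(cs,ms,T,np.array([.5542,.1513,1.336]))
print(R.from_euler("z",-CL[2]).apply([x[0]-CL[0],x[1]-CL[1],0]),np.degrees(x[2]-CL[2]),e)
```

```text
top 398 452.41960784313727 [0.5544 0.1483 1.3493] 0.13797418464873387 rel [ 0.1072 -0.0009  0.    ] 0.7625242155382487
side 871 972.4588235294118 [0.5564 0.1514 1.2862] 0.13511627383444766 rel [ 0.1107 -0.0021  0.    ] -2.8555189150213462
[ 0.1086 -0.0014  0.    ] -2.1065947097788436 0.28628996267893125
```

The tin sits about 1.5 mm off centre with small yaw, which is good. Next I'll go down over the trigger and handle.

>>> play_rows(series=[[85, [0, -1, 8], [0, 0, 0]], [85, [0, -1, 22], [0, 0, 0]], [85, [0, -1, 38], [0, 0, 0]], [85, [0, -1, 54], [0, 0, 0]], [85, [0, -1, 68], [0, 0, 0]], [85, [0, -1, 77], [0, 0, 0]], [85, [0, -1, 81], [0, 0, 0]], [85, [0, -1, 81], [0, 0, 0]]], force=30)

```text
time_s: 12.97
tool_pos: [0.5138, -0.018, 0.1674]
ee_rot: [-0.001, 0.114, 0.993, -0.0]
ft_force: [-0.0, 0.4, 0.6]
grip_width: 0.0851
grasp_force: 0.0
```

>>> play_rows(series=[[78, [0, 0, 0], [0, 0, 0]], [72, [0, 0, 0], [0, 0, 0]], [68, [0, 0, 0], [0, 0, 0]], [65, [0, 0, 0], [0, 0, 0]], [62, [0, 0, 0], [0, 0, 0]], [60, [0, 0, 0], [0, 0, 0]], [60, [0, 0, 0], [0, 0, 0]], [60, [0, 0, 0], [0, 0, 0]]])

```text
time_s: 13.63
tool_pos: [0.5141, -0.018, 0.1684]
ee_rot: [0.0, 0.114, 0.993, -0.0]
ft_force: [-0.6, -0.0, -0.2]
grip_width: 0.0605
grasp_force: 0.0
```

```bash
cat > look.py <<'E'
import sys
from h import *
CL=np.array([.5286,.0443,1.336]);h=-.0355
s=observe();rel=R.from_euler("z",-CL[2]).apply(s["tool_pos"]-[CL[0],CL[1],0])*1000
print("t",round(s["time_s"],2),"tcp rel clamp mm",rel,"w",s["grip_width"]*1000,"Fclamp",R.from_euler("z",-CL[2]).apply(s["ft_force"]),"grip",s["grasp_force"])
c=camera("side")
x0,y0,S=210,165,4 if len(sys.argv)<3 else 6
v=cv2.resize(c["frame"][y0:y0+(140 if S==4 else 90),x0:x0+110],None,fx=S,fy=S,interpolation=cv2.INTER_CUBIC)
cv2.imwrite(f"pics/{sys.argv[1]}.png",v); np.save(f"pics/{sys.argv[1]}.npy",c["frame"])
E
python3 look.py sq0
```

```text
t 13.63 tcp rel clamp mm [-63.9832  -0.4452 168.4139] w 60.46026574991049 Fclamp [-0.1589  0.5738 -0.1881] grip 0.0
```

View pics/sq0.png

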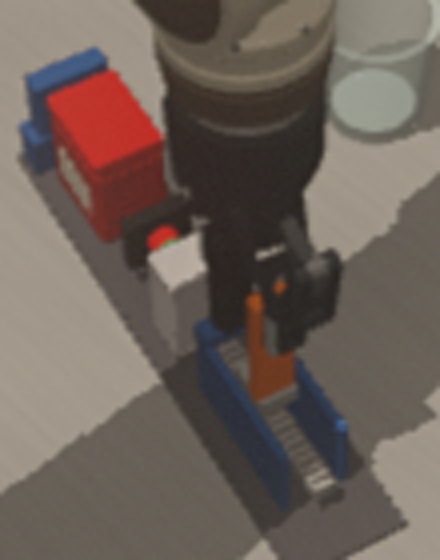

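The open fingers straddle the posts, with the orange trigger at (270,340) between them and the jaw and stem visible at (165,250). First full stroke.

>>> play_rows(series=[[56, [0, 1, 0], [0, 0, 0]], [52, [0, 3, 0], [0, 0, 0]], [48, [0, 5, 0], [0, 0, 0]], [44, [0, 7, 0], [0, 0, 0]], [41, [0, 8.5, 0], [0, 0, 0]], [38, [0, 9.5, 0], [0, 0, 0]], [36, [0, 10, 0], [0, 0, 0]], [36, [0, 10, 0], [0, 0, 0]]])

```text
time_s: 14.35
tool_pos: [0.5165, -0.009, 0.1689]
ee_rot: [0.0, 0.115, 0.993, -0.001]
ft_force: [-2.6, -8.8, 4.2]
grip_width: 0.0362
grasp_force: 3.9
```

```bash
cat >> look.py <<'E'
# jaw front-top edge / stem by colour along clamp axis, side view
hsv=cv2.cvtColor(c["frame"],cv2.COLOR_BGR2HSV).astype(int)
# sample profile along x at jaw top height (z=.074) on centre line, and stem top at z=.051
for nm,y,z,a,b in(("jawtop",.012,.074,-.04,.12),("stem",.0,.051,.0,.12)):
    xs=np.arange(a,b,.002);uv=proj(c,place(np.c_[xs,np.full_like(xs,y),np.full_like(xs,z)],CL)).astype(np.float32)
    px=cv2.remap(c["frame"],uv[:,0][None],uv[:,1][None],cv2.INTER_LINEAR)[0].astype(int)
    print(nm," ".join(f"{int(round(x*1000))}:{p[2]//10}.{p[1]//10}.{p[0]//10}" for x,p in zip(xs,px)))
E
python3 look.py sq1
```

```text
t 14.35 tcp rel clamp mm [-54.646   -0.647  168.8956] w 36.162767242227254 Fclamp [-9.2005  0.4858  4.1525] grip 3.917320668697357
jawtop -40:7.6.6 -38:8.8.7 -36:10.9.8 -34:12.11.10 -32:11.10.9 -30:9.9.8 -28:9.8.8 -26:9.8.8 -24:9.8.8 -22:9.8.8 -20:9.8.8 -18:9.8.8 -16:9.8.8 -14:9.9.8 -12:9.8.8 -10:9.8.8 -8:9.8.8 -6:11.10.9 -4:14.13.12 -2:16.15.14 0:18.16.15 2:18.17.15 4:18.16.15 6:18.16.15 8:18.16.15 10:18.16.15 12:17.16.15 14:17.16.15 16:17.16.15 18:18.16.15 20:18.16.15 22:17.17.15 24:15.15.13 26:14.12.9 28:16.8.6 30:18.5.4 32:19.4.3 34:18.4.4 36:15.4.4 38:9.4.4 40:6.4.4 42:5.4.4 44:5.4.4 46:5.5.4 48:5.5.4 50:6.5.4 52:6.5.4 54:7.5.4 56:8.4.4 58:9.4.4 60:9.4.3 62:9.4.3 64:9.4.4 66:9.4.4 68:10.4.4 70:10.4.3 72:10.4.4 74:10.4.4 76:10.4.3 78:11.4.3 80:13.4.4 82:17.4.4 84:18.5.4 86:19.5.4 88:19.5.4 90:19.5.4 92:19.5.4 94:19.5.4 96:19.5.4 98:19.5.4 100:19.5.4 102:19.5.4 104:19.5.4 106:19.5.4 108:19.5.4 110:19.5.4 112:19.5.4 114:19.5.4 116:19.5.4 118:19.5.4
stem 0:9.8.8 2:9.8.8 4:9.8.7 6:9.8.7 8:9.8.8 10:10.9.9 12:14.13.12 14:16.15.14 16:18.17.16 18:18.17.15 20:18.17.15 22:18.16.15 24:18.16.15 26:18.16.15 28:18.16.15 30:17.16.15 32:17.16.15 34:17.16.15 36:18.16.15 38:17.16.15 40:16.16.14 42:13.14.11 44:14.11.7 46:17.7.4 48:18.5.4 50:19.4.4 52:18.4.4 54:14.4.4 56:8.4.4 58:6.4.4 60:5.4.4 62:5.4.4 64:5.5.4 66:5.5.4 68:6.5.4 70:6.5.4 72:8.4.4 74:9.4.3 76:9.4.3 78:9.4.3 80:9.4.3 82:9.4.3 84:9.4.4 86:10.4.4 88:11.4.4 90:10.4.4 92:10.4.4 94:10.4.3 96:11.4.4 98:13.4.4 100:16.4.4 102:18.5.4 104:19.5.4 106:19.5.4 108:19.5.4 110:19.5.4 112:19.5.4 114:19.5.4 116:19.5.4 118:19.5.4
```

>>> play_rows(series=[[40, [0, -2.5, 0], [0, 0, 0]], [45, [0, -5, 0], [0, 0, 0]], [50, [0, -7.5, 0], [0, 0, 0]], [55, [0, -10, 0], [0, 0, 0]], [60, [0, -11, 0], [0, 0, 0]], [62, [0, -11, 0], [0, 0, 0]], [62, [0, -11, 0], [0, 0, 0]], [62, [0, -11, 0], [0, 0, 0]]])

```text
time_s: 15.07
tool_pos: [0.514, -0.0188, 0.1685]
ee_rot: [0.0, 0.114, 0.993, 0.0]
ft_force: [0.6, 0.4, 0.2]
grip_width: 0.0618
grasp_force: 0.0
```

```bash
python3 - <<'E'
s=open('look.py').read().split("# jaw front")[0]+'''
def edge(fr,y,z,a=-.03,b=.11,col=None):
    xs=np.arange(a,b,.0005);uv=proj(c,place(np.c_[xs,np.full_like(xs,y),np.full_like(xs,z)],CL)).astype(np.float32)
    return xs*1000,cv2.remap(fr,uv[:,0][None],uv[:,1][None],cv2.INTER_CUBIC)[0].astype(float)
def jaw(fr):
    o=[]
    for y in(.016,.019):   # jaw top, stem is not in line with these: bright -> dark
        xs,p=edge(fr,y,.074);g=p[:,1]
        br=np.nonzero(g>140)[0];i=br[-1] if len(br) else 0
        k=i+np.nonzero(g[i:]<110)[0][0];o.append(xs[k])
    return np.array(o)
def tinface(fr):   # tin's top edge towards pad at z=.081
    o=[]
    for y in(-.01,0,.01):
        xs,p=edge(fr,y,.081,.05,.14);o.append(xs[np.nonzero(p[:,2]>145)[0][0]])
    return np.array(o)
def stem(fr):
    m=cv2.dilate((sil(c,[box(-.02,.12,.03,.02,.06)],CL)>0).astype(np.uint8),np.ones((3,3)))>0
    h=cv2.cvtColor(fr,cv2.COLOR_BGR2HSV).astype(int)
    gr=(h[...,0]>35)&(h[...,0]<90)&(h[...,1]>60)&m
    return gr.sum()
f0=np.load("pics/sq0.npy")
for f in(f0,c["frame"]): print("jaw",jaw(f),"tin",tinface(f),"green",stem(f))
'''
open('look.py','w').write(s)
E
python3 look.py sq2
```

```text
t 15.07 tcp rel clamp mm [-64.7881  -0.4796 168.4623] w 61.777037993970225 Fclamp [ 0.4768 -0.4672  0.2241] grip 0.0
jaw [11.5 11. ] tin [75. 75. 75.] green 1
jaw [26. 26.] tin [75. 75. 75.] green 1
```

>>> play_rows(series=[[57, [0, 1, 0], [0, 0, 0]], [53, [0, 2.5, 0], [0, 0, 0]], [49, [0, 4, 0], [0, 0, 0]], [45, [0, 6, 0], [0, 0, 0]], [41, [0, 8, 0], [0, 0, 0]], [38, [0, 9, 0], [0, 0, 0]], [36, [0, 10, 0], [0, 0, 0]], [36, [0, 10, 0], [0, 0, 0]]])

```text
time_s: 15.78
tool_pos: [0.5165, -0.0092, 0.1692]
ee_rot: [0.001, 0.114, 0.993, -0.0]
ft_force: [-1.7, -1.9, 6.4]
grip_width: 0.0359
grasp_force: 5.3
```

```bash
python3 look.py sq3
```

```text
t 15.78 tcp rel clamp mm [-54.8621  -0.7135 169.2435] w 35.85070932617033 Fclamp [-2.2471  1.2383  6.3845] grip 5.25355227291584
jaw [11.5 11. ] tin [75. 75. 75.] green 1
jaw [43.5 43. ] tin [78.5 78.5 78.5] green 0
```

>>> play_rows(series=[[40, [0, -2.5, 0], [0, 0, 0]], [45, [0, -5, 0], [0, 0, 0]], [50, [0, -7.5, 0], [0, 0, 0]], [55, [0, -10, 0], [0, 0, 0]], [60, [0, -10, 0], [0, 0, 0]], [62, [0, -10, 0], [0, 0, 0]], [62, [0, -10, 0], [0, 0, 0]], [62, [0, -10, 0], [0, 0, 0]]])

```text
time_s: 16.5
tool_pos: [0.5139, -0.0191, 0.1684]
ee_rot: [-0.0, 0.114, 0.993, -0.0]
ft_force: [-0.3, -0.6, 0.8]
grip_width: 0.0615
grasp_force: 0.0
```

```bash
python3 look.py sq4
```

```text
t 16.5 tcp rel clamp mm [-65.1164  -0.4274 168.3567] w 61.5350180133311 Fclamp [-0.6062  0.1607  0.7983] grip 0.0
jaw [11.5 11. ] tin [75. 75. 75.] green 1
jaw [43.5 42.5] tin [78.5 78.5 78.5] green 0
```

The jaw started about 10 mm forward. It has now moved about 32 mm and nudged the tin. A third full stroke should reach the stop and sink the stem by less than 18 mm.

>>> play_rows(series=[[57, [0, 1, 0], [0, 0, 0]], [53, [0, 2.5, 0], [0, 0, 0]], [50, [0, 4, 0], [0, 0, 0]], [47, [0, 5.5, 0], [0, 0, 0]], [44, [0, 6.5, 0], [0, 0, 0]], [42, [0, 7.5, 0], [0, 0, 0]], [41, [0, 8, 0], [0, 0, 0]], [41, [0, 8, 0], [0, 0, 0]]])

```text
time_s: 17.22
tool_pos: [0.5159, -0.0116, 0.1696]
ee_rot: [0.001, 0.114, 0.993, -0.001]
ft_force: [-3.4, -4.9, 9.6]
grip_width: 0.041
grasp_force: 7.7
```

```bash
python3 look.py sq5 z
```

```text
t 17.22 tcp rel clamp mm [-57.3385  -0.645  169.6172] w 40.96832472740446 Fclamp [-5.5416  2.2074  9.5962] grip 7.733397111296654
jaw [11.5 11. ] tin [75. 75. 75.] green 1
jaw [55.5 55.5] tin [81.5 81.5 82. ] green 0
```

View pics/sq5.png

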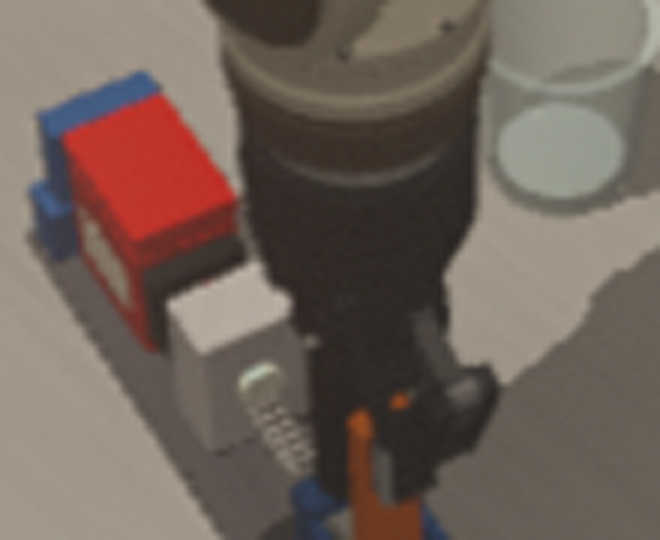

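The picture shows the tin at the stop (tin's upper left at (65,140)) and the pad against the tin at (195,265). The stem is hidden behind the jaw, so I'll quantify the sink from profiles.

Run:
```python
import sys;sys.argv=["look.py","tmp"]
exec(open("look.py").read())
for nm in("sq0","sq5"):
    f=np.load(f"pics/{nm}.npy")
    for y,z in((.0,.062),(.015,.062),(-.012,.062)):
        xs,p=edge(f,y,z,.02 if nm=="sq0" else .06,.075 if nm=="sq0" else .1)
        print(nm,y," ".join(f"{x:.0f}:{int(a[2])//4}.{int(a[1])//4}" for x,a in list(zip(xs,p))[::4]))
    # stop front top edge (z=.078) blue, y=.02 ; tin top far edge
    xs,p=edge(f,.0,.081,.12,.17);print("tin far:"," ".join(f"{x:.0f}:{int(a[2])//4}.{int(a[0])//4}" for x,a in list(zip(xs,p))[::4]))
```

```text
t 17.27 tcp rel clamp mm [-57.3689  -0.6582 169.6321] w 40.98878294608039 Fclamp [-5.0991  1.8283  8.6477] grip 7.758836075663567
jaw [11.5 11. ] tin [75. 75. 75.] green 1
jaw [55.5 55.5] tin [81.5 81.5 82. ] green 0
sq0 0.0 20:30.30 22:37.22 24:45.14 26:46.11 28:49.10 30:43.11 32:31.11 34:19.10 36:12.10 38:11.10 40:13.11 42:14.12 44:14.13 46:15.12 48:17.12 50:20.11 52:23.11 54:23.10 56:23.10 58:23.10 60:23.10 62:24.11 64:24.10 66:24.11 68:24.11 70:24.11 72:23.10 74:23.10
sq0 0.015 20:31.24 22:25.12 24:26.10 26:24.10 28:16.11 30:13.11 32:12.11 34:12.11 36:13.11 38:13.11 40:14.12 42:15.13 44:15.13 46:15.13 48:17.13 50:21.12 52:24.11 54:24.11 56:24.10 58:24.11 60:24.11 62:24.11 64:24.11 66:24.11 68:24.11 70:24.11 72:24.11 74:24.11
sq0 -0.012 20:28.26 22:19.17 24:14.13 26:12.10 28:12.10 30:12.10 32:11.9 34:12.10 36:12.10 38:12.10 40:14.11 42:14.12 44:14.12 46:14.12 48:15.12 50:17.12 52:18.12 54:20.11 56:21.10 58:22.10 60:22.9 62:23.9 64:23.10 66:23.10 68:24.10 70:24.11 72:24.10 74:24.10
tin far: 120:47.10 122:47.10 124:47.10 126:47.11 128:47.10 130:47.10 132:48.10 134:48.10 136:49.11 13
[... 335 characters left out ...]
11 96:34.11 98:42.12 100:47.12
sq5 0.015 60:46.43 62:43.40 64:33.31 66:20.18 68:14.12 70:13.11 72:14.12 74:15.13 76:15.14 78:15.14 80:16.13 82:19.12 84:25.12 86:29.12 88:30.12 90:28.12 92:28.12 94:30.11 96:31.11 98:37.12 100:41.12
sq5 -0.012 60:46.43 62:47.43 64:36.33 66:22.20 68:13.11 70:12.10 72:13.11 74:15.12 76:14.13 78:14.13 80:15.13 82:18.12 84:25.11 86:28.11 88:27.11 90:25.11 92:25.10 94:27.10 96:34.11 98:42.12 100:47.12
tin far: 120:47.11 122:47.11 124:47.10 126:47.11 128:47.11 130:47.11 132:47.11 134:47.11 136:47.10 138:47.10 140:48.10 142:48.11 144:45.14 146:31.23 148:20.30 150:16.32 152:16.32 154:16.32 156:17.32 158:18.32 160:27.32 162:35.33 164:40.33 166:39.33 168:39.34 170:39.33
```

Sink estimates agree at about 9–10.5 mm (jaw moved 44, pad 33.5, grip rise about 4.4 N). I'll go 2.5 mm further to the middle of the green and check that the tin no longer moves.

>>> play_rows(series=[[40.5, [0, 0.3, 0], [0, 0, 0]], [40, [0, 0.5, 0], [0, 0, 0]], [39.5, [0, 0.8, 0], [0, 0, 0]], [39, [0, 1, 0], [0, 0, 0]], [38.5, [0, 1.3, 0], [0, 0, 0]], [38.5, [0, 1.3, 0], [0, 0, 0]], [38.5, [0, 1.3, 0], [0, 0, 0]], [38.5, [0, 1.3, 0], [0, 0, 0]]])

```text
time_s: 17.98
tool_pos: [0.5162, -0.0105, 0.1699]
ee_rot: [0.001, 0.115, 0.993, -0.001]
ft_force: [-3.5, -4.5, 11.8]
grip_width: 0.0389
grasp_force: 9.0
```

```bash
python3 look.py sq6
python3 - <<'E'
import sys;sys.argv=["look.py","tmp"]
exec(open("look.py").read())
f=c["frame"]
for y in(0,.015,-.012):
    xs,p=edge(f,y,.062,.07,.1);r=p[:,2];print("padfront",xs[np.nonzero(r>76)[0][0]])
xs,p=edge(f,.0,.081,.12,.17);print("far",xs[np.nonzero(p[:,2]<120)[0][0]])
E
```

```text
t 17.98 tcp rel clamp mm [-56.1571  -0.6335 169.9135] w 38.86966966018231 Fclamp [-5.2257  2.3901 11.7965] grip 9.041412994265556
jaw [11.5 11. ] tin [75. 75. 75.] green 1
jaw [58. 58.] tin [50. 50. 50.] green 0
t 18.03 tcp rel clamp mm [-56.1254  -0.635  169.9038] w 38.90611605650146 Fclamp [-5.8479  3.939  11.7784] grip 9.042260572314262
jaw [11.5 11. ] tin [75. 75. 75.] green 1
jaw [58. 58.] tin [50. 50. 50.] green 0
padfront 81.50000000000001
padfront 82.00000000000001
padfront 82.50000000000001
far 146.50000000000003
```

```bash
python3 - <<'E'
import sys;sys.argv=["look.py","tmp"]
exec(open("look.py").read())
f=c["frame"]
for y in(-.016,-.008,0,.008,.016):
    xs,p=edge(f,y,.081,.12,.17);xn,q=edge(f,y,.081,.06,.12)
    print(y,"far",xs[np.nonzero(p[:,2]<120)[0][0]],"near",xn[np.nonzero(q[:,2]<145)[0][-1]])
E
python3 -c "
from station import *
print(job_done())"
```

```text
t 18.08 tcp rel clamp mm [-56.1613  -0.6255 169.8952] w 38.34344749509083 Fclamp [-6.007   3.0601 11.7835] grip 9.042328745126724
jaw [11.5 11. ] tin [75. 75. 75.] green 1
jaw [58. 58.] tin [50. 50. 50.] green 0
-0.016 far 146.00000000000003 near 81.00000000000001
-0.008 far 147.00000000000003 near 81.00000000000001
0 far 146.50000000000003 near 81.00000000000001
0.008 far 146.00000000000003 near 81.50000000000001
0.016 far 146.50000000000003 near 81.50000000000001
the job is handed in; nothing more can be done
None
```

I handed the job in with the tin upright and square against the stop, the trigger still held squeezed, and the stem sunk an estimated 11–14 mm (in the green); the jaw hides the stem, so I worked that out from jaw travel and grip force rather than seeing it.

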